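# Find the weak ticket clip on the café counter

### The arm

A 7-joint arm with a two-finger parallel gripper is mounted at the origin on the work surface. World frame = base frame: x ahead of the robot, y to its left, z up, the work surface at z = 0. Lengths are in m, angles in rad, forces in N, time in s.
With the tool pointing down it reaches from about 0.4 to 0.85 m from the base axis. Payload 4.4 kg.
Tool frame: the origin (TCP) lies at the very end of the fingers, on their centre line; the grasp point (between the pads) lies 19 mm behind it (robot.grip_depth is the distance from the TCP to the grasp point, in m); z points along the fingers, y is the direction in which the jaws open and shut (so a half turn about z gives the same grasp; the last joint's range is limited). The gripper opens to 94 mm and grips with 3 to 60 N. Pads are 16 mm wide; open, the fingers measure 119 mm over their backs; the gripper's body (75 mm by 177 mm) begins 78 mm behind the grasp point.
Start: joints at [-1.173, 0.628, 0.038, 1.517, -0.027, 0.996, -0.02], TCP at [0.291, 0.581, 0.205] pointing down, gripper open.
Joint ranges: [-3.06, 3.06], [-0.37, 2.12], [-1.25, 1.32], [0.18, 2.47], [-1.1, 4.24], [0.23, 1.98], [-2.94, 2.94]. Speed limits (rad/s): [2.57, 2.57, 3.14, 3.14, 3.14, 3.14, 3.14].

### API

Orientations are given as [roll, pitch, yaw] about the fixed x, y, z axes, in that order (R = Rz(yaw) Ry(pitch) Rx(roll)).
In Python, from bench import robot gives the robot as it stands.
- The arm moves only by the tool servo_tool, never from a script. Its argument "motion" is a list of rows, each a list of 2 entries, a list of its own where there are three numbers: the shift along the tool's x, y, z in m, then the turn about the tool's z in rad. A call has 1 to 10 rows; each row shifts and turns the commanded pose from where the row before left it, along the tool's axes as they then stand; what a row does not reach is not made up. A row lasts 1/12 s, in which the tool goes at most 41.7 mm and 7.16 degrees, less where a joint would pass 70% of its speed; a pose out of reach is approached as far as the arm can. A call with a gripper value outside its range is refused whole. "fingers" is the closure in counts, from 0 (fully open) to 255 (shut), set as the call begins (left out, the last holds). The fingers move at their own pace and stop on an object; the grip force is fixed at half the most. Time passes only in rows, so rows that do not move let the fingers close. It gives the time, the measured TCP pose, the force and the opening at its end, in the units of the state.
- robot.get_obs(): the state, without advancing time (a new reading comes with each control period).
- robot.read_camera(name): name is "scene" or "top"; returns (picture, depth): 420x560x3 uint8, red, green, blue; 420x560 float32, m along the optical axis (not along the pixel's ray), 0 where there is no reading.
- robot.calibration(name): a dict with "fov_y" (degrees; the focal length in pixels is half the picture's height over the tangent of half this angle, whatever the lens; pixels are square), "cx", "cy" (the principal point, pixels), "k1" (the pictures are not rectified: a ray, as slopes to the right and down, at radius r is drawn at 1 + k1 r^2 times it, then the intrinsics apply), "R" (3x3) and "t" (3): a world point X has camera coordinates R X + t. Camera axes: x right, y down, z forward; pixel columns grow to the right and rows downward; lengths in m; the calibration is good to about 2 mm. A picture is of the moment at which its call begins. calibration takes no time and is no camera call.
- robot.close_job(): hands the job in, once; it reports no verdict.
The state is a dict: "clock": time; "q": joint angles; "joint_vel": joint speeds; "joint_torque": joint torques, N m; "tcp_pos": TCP position; "orientation": TCP orientation; "ft_force": force on the tool from outside, world axes, zero at the start; "ft_torque": the same for the moment, N m; "grip_width": opening from 0.0 (shut) to 1.0 (fully open).
Only numpy, scipy, OpenCV 4.12 (cv2) and the standard library are available. Lean on these libraries where they do the work, as an engineer would, in place of code of your own. Each camera call takes 0.05 s, during which the arm holds its last target.

### The job

One of the three ticket clips standing behind the brass rail has lost its spring, but they look alike: hook each yellow tag by its turned-up lip and pull it gently (never as hard as 20 N) towards the rail until you find the one that slides out easily. Leave that tag drawn out and set that clip down flat and upright in the blue tray. Leave the two sound clips standing where they are with their tags in, tip no clip over, and do not disturb the other things.

Things in the scene. Friction and masses are not known exactly. Their poses are not given: they have to be found in the camera images.
- rail: low fixed brass stop rail on the counter: 12 mm thick (its x), 360 mm long (its y), 10 mm high; origin at the centre of its underside. The three clips stand in a row on its +x side (the side away from the robot), their fronts 1.5 mm from it or touching it, their axes parallel to its own.
- tray: fixed blue out-of-service tray, outside 190 mm (its x) by 150 mm (its y), 14 mm high, walls 5 mm, floor 5 mm thick; origin at the centre of its underside.
- clip_1: loose ticket clip 1 as a whole, about 0.92 kg: a steel foot slab 120 by 64 by 16 mm with a dark spring clip on it that holds a yellow tag. Origin on the foot's underside, 40 mm behind its front edge, 80 mm before its rear edge; x points away from the tag's lip, z up. Centre of mass about 20 mm along x. The three look alike; exactly one, any of them, is weak.
- clip_1_grip (a point): where to grasp clip 1: centre of its dark steel top block, 45 mm above the foot's underside, over the middle of the foot. The block is 36 mm wide (y), 37 mm long (x) and reaches from the foot up to 60.5 mm. Axes as the clip.
- tag_1_lip (a point): middle of the inner face (towards the clip) of the tag's turned-up lip, 45 mm above the counter. The stiff tag lies flat, 40 mm wide, 3 mm thick, top 31 mm above the counter; at its -x end the upright lip, 3 mm thick, reaches up to 55 mm. Behind the home lip are 53 mm of free room above the flat: shut fingertips fit down there and can drag the lip to -x.
- clip_2: ticket clip 2, alike in every visible way.
- clip_2_grip (a point): the same point of ticket clip 2.
- tag_2_lip (a point): the same point on the tag of clip 2.
- clip_3: ticket clip 3, alike in every visible way.
- clip_3_grip (a point): the same point of ticket clip 3.
- tag_3_lip (a point): the same point on the tag of clip 3.
- tag_1 (a joint): how far tag 1 is drawn out to -x: 0 home, 0.030 m at its end stop (it never comes off). In the weak clip it slides at a steady 3 N and stays where left. In a sound clip the pull climbs from 3 N to 12 N within about 6 mm, then it stops dead; let go, it springs back to about 2 mm. Pulling the lip with 20 N or more overloads or tips the clip.
- tag_2 (a joint): the same for tag 2.
- tag_3 (a joint): the same for tag 3.
- cup: bystander: white mug, 68 mm across, 58 mm high; leave it where it is. Origin under its centre.
- sugar: bystander: glass sugar jar, 60 mm across, 95 mm high; leave it where it is. Origin under its centre.
- saucer: bystander: white plate, 130 mm across, 16 mm high; leave it where it is. Origin under its centre.
- spoon: bystander: small spoon with a wooden handle, 140 mm long, lying flat; leave it where it is. Origin under its middle.
- coaster: bystander: cork coaster, 90 mm across, 6 mm thick; leave it where it is. Origin under its centre.

How it is judged:
On the way:
1. the weak clip's tag is drawn out (over 20 mm) while the clip stands at the rail (((value of joint tag_1 above 0.02 m and distance of clip_1_grip from where it was at the start of the episode below 0.03 m) or (value of joint tag_2 above 0.02 m and distance of clip_2_grip from where it was at the start of the episode below 0.03 m) or (value of joint tag_3 above 0.02 m and distance of clip_3_grip from where it was at the start of the episode below 0.03 m))), for 0.2 s.
At the end, for the whole second after the job is handed in: The weak clip, tag still over 20 mm out, stands flat and at rest on the tray floor (grip point within 50 mm of the tray centre along its x, 60 mm along its y; tilt under 0.08 rad); the other two stand upright within 20 mm of where they began, tags under 9 mm out (((value of joint tag_1 above 0.02 m and x of clip_1_grip in the frame of tray between -0.05 and 0.05 m and y of clip_1_grip in the frame of tray between -0.06 and 0.06 m and z of clip_1_grip in the frame of tray below 0.056 m and angle between each of clip_1_grip, clip_2_grip, clip_3_grip's own z axis and vertical below 0.08 rad and value of joint each of tag_2, tag_3 below 0.009 m and distance of each of clip_2_grip, clip_3_grip from where it was at the start of the episode below 0.02 m) or (value of joint tag_2 above 0.02 m and x of clip_2_grip in the frame of tray between -0.05 and 0.05 m and y of clip_2_grip in the frame of tray between -0.06 and 0.06 m and z of clip_2_grip in the frame of tray below 0.056 m and angle between each of clip_2_grip, clip_1_grip, clip_3_grip's own z axis and vertical below 0.08 rad and value of joint each of tag_1, tag_3 below 0.009 m and distance of each of clip_1_grip, clip_3_grip from where it was at the start of the episode below 0.02 m) or (value of joint tag_3 above 0.02 m and x of clip_3_grip in the frame of tray between -0.05 and 0.05 m and y of clip_3_grip in the frame of tray between -0.06 and 0.06 m and z of clip_3_grip in the frame of tray below 0.056 m and angle between each of clip_3_grip, clip_1_grip, clip_2_grip's own z axis and vertical below 0.08 rad and value of joint each of tag_1, tag_2 below 0.009 m and distance of each of clip_1_grip, clip_2_grip from where it was at the start of the episode below 0.02 m)) and linear speed of each of clip_1, clip_2, clip_3 below 0.02 m/s); the robot touches nothing.
It fails at once if a ticket clip is tipped over (more than 0.35 rad) (angle between any of clip_1_grip, clip_2_grip, clip_3_grip's own z axis and vertical above 0.35 rad).
It fails at once if a bystander is moved by more than 40 mm (distance of any of cup, sugar, saucer, spoon, coaster from where it was at the start of the episode above 0.04 m).
It fails at once if a clip is hauled hard against the rail (over 20 N between clip and rail) (contact force between any of clip_1, clip_2, clip_3 and rail above 20 N).
It also fails if it takes over 61 s, if anything falls off the work surface, if the arm or the gripper's body presses on something with over 40 N, if the wrist force passes 120 N, or if a joint passes its speed limit or range.

## Working session

There is one attempt and no reset: what is moved stays moved. The work goes in short steps, Python scripts to look and compute and a tool call to move; the robot and the scene stay as the last step left them, time stands still between calls to the robot, and variables do not carry over. Pictures are saved under pics/ and viewed, and the job is handed in when it is done.

Besides the shell and the picture viewer there is one more tool, called after "Emit:" as name(argument=value, ...), one argument or row to a line, values as JSON. servo_tool: Moves the arm, as the interface text tells. Its arguments: {"type":"object","properties":{"motion":{"type":"array","items":{"type":"array"}},"fingers":{"type":"number"}},"required":["motion"]}

```bash
ls; mkdir -p pics
python3 - <<'E'
from bench import robot
import cv2,numpy as np
print(robot.get_obs())
for n in ("scene","top"):
    p,d=robot.read_camera(n); np.save(f"pics/{n}_d.npy",d); np.save(f"pics/{n}_p.npy",p)
    cv2.imwrite(f"pics/{n}0.png",cv2.cvtColor(p,cv2.COLOR_RGB2BGR)); print(n,robot.calibration(n))
E
```

```text
pics
{'clock': 0.0, 'q': array([-1.17281951,  0.62934858,  0.03846178,  1.51834598, -0.02697465,
        0.99630637, -0.01999731]), 'joint_vel': array([-1.55576697e-03, -2.63245736e-04,  1.10275396e-04,  4.33408103e-05,
        6.71812792e-04, -2.47178223e-04,  4.00688394e-04]), 'joint_torque': array([ 7.25582995e-04, -5.49728000e+01,  1.14370164e+00, -1.86622936e+01,
       -5.22989722e-02,  2.37083004e-02,  1.78010805e-04]), 'tcp_pos': array([0.29045875, 0.58074972, 0.20455997]), 'orientation': array([-3.13970373e+00,  5.75930366e-05,  2.67781683e+00]), 'ft_force': array([-1.34994386, -0.65382316, -0.42932346]), 'ft_torque': array([-0.00380625, -0.02167746,  0.02472197]), 'grip_width': 1.000483058350104}
scene {'fov_y': 43.702476442670665, 'cx': 283.76796891852325, 'cy': 203.59581755885546, 'k1': -0.18824386164738352, 'R': array([[-1.70394055e-01,  9.85375535e-01, -9.59756456e-04],
       [ 7.13347166e-01,  1.22682054e-01, -6.89989083e-01],
       [-6.79780617e-01, -1.18254677e-01, -7.23819138e-01]]), 't': array([ 0.08655712, -0.3219015 ,  1.54683542])}
top {'fov_y': 55.30604147257261, 'cx': 275.30443200126837, 'cy': 212.48417700833363, 'k1': -0.040433211027432005, 'R': array([[ 0.01149402, -0.99919311,  0.03848393],
       [-0.99033074, -0.01669629, -0.13771806],
       [ 0.13824947, -0.03652888, -0.98972356]]), 't': array([-0.02772709,  0.53729471,  0.85773168])}
```

View pics/scene0.png

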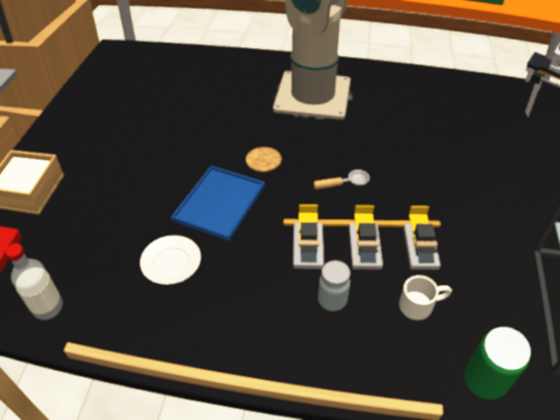

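View pics/top0.png

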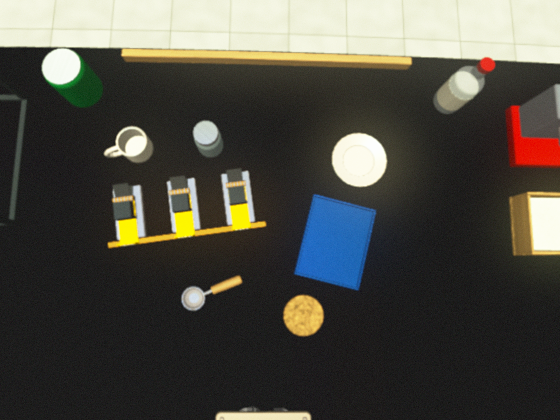

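The scene view shows three clips (yellow lips near (308,212), (364,214) and (420,215)) behind the brass rail, and the blue tray at (220,200). The sugar jar and cup stand just behind the clips. Next I measure positions.

```bash
cat > h.py <<'E'
import numpy as np,cv2
from bench import robot
def cloud(n,d):
    c=robot.calibration(n); f=210/np.tan(np.radians(c["fov_y"]/2))
    K=np.array([[f,0,c["cx"]],[0,f,c["cy"]],[0,0,1]])
    v,u=np.mgrid[:420,:560].astype(float)
    p=cv2.undistortPoints(np.stack([u.ravel(),v.ravel()],1)[:,None],K,np.array([c["k1"],0,0,0,0.]))[:,0]
    z=d.ravel(); X=np.c_[p*z[:,None],z]
    return ((X-c["t"])@c["R"]).reshape(420,560,3)
def proj(n,P):
    c=robot.calibration(n); f=210/np.tan(np.radians(c["fov_y"]/2))
    K=np.array([[f,0,c["cx"]],[0,f,c["cy"]],[0,0,1]])
    return cv2.projectPoints(np.atleast_2d(np.float64(P)),cv2.Rodrigues(c["R"])[0],c["t"],K,np.array([c["k1"],0,0,0,0.]))[0][:,0]
E
python3 - <<'E'
from h import *
for n in("top","scene"):
    p=np.load(f"pics/{n}_p.npy");d=np.load(f"pics/{n}_d.npy");W=cloud(n,d)
    hsv=cv2.cvtColor(p,cv2.COLOR_RGB2HSV); ok=(d>0)
    print(n)
    def rep(name,m,mina=30):
        k,l,s,c=cv2.connectedComponentsWithStats(m.astype(np.uint8))
        for i in range(1,k):
            if s[i,4]<mina: continue
            q=W[(l==i)]; q=q[np.isfinite(q).all(1)]
            (cx,cy),(a,b),ang=cv2.minAreaRect(q[:,:2].astype(np.float32))
            print(name,s[i].tolist(),"mean",q.mean(0).round(4),"zp",np.percentile(q[:,2],[2,50,98]).round(3),"rect",round(cx,4),round(cy,4),round(a,3),round(b,3),round(ang,1))
    H,S,V=hsv[...,0],hsv[...,1],hsv[...,2]
    x,y,z=W[...,0],W[...,1],W[...,2]
    rep("yellow",ok&(H>=24)&(H<34)&(S>200)&(V>120))
    rep("blue",ok&(H>100)&(H<125)&(S>120)&(V>60),300)
    rep("brass",ok&(H>=12)&(H<24)&(S>150)&(V>100)&(z<0.03)&(x<0.9))
    rep("tops",ok&(abs(z-0.06)<0.006)&(x>0.3)&(x<0.8)&(abs(y)<0.5)&(V<100),30)
    rep("high",ok&(z>0.012)&(x>0.3)&(x<0.95)&(abs(y)<0.5),60)
E
```

```text
top
yellow [231, 203, 21, 28, 417] mean [0.5279 0.0592 0.032 ] zp [0.011 0.031 0.056] rect 0.5273 0.0595 0.057 0.047 7.7
yellow [173, 211, 23, 28, 436] mean [0.509  0.1828 0.0325] zp [0.027 0.031 0.056] rect 0.5074 0.1883 0.057 0.052 8.9
yellow [115, 218, 25, 28, 454] mean [0.4896 0.306  0.0322] zp [0.01  0.031 0.056] rect 0.4879 0.3142 0.058 0.059 9.1
blue [294, 194, 82, 97, 5566] mean [ 0.4757 -0.1603  0.0057] zp [0.    0.005 0.015] rect 0.478 -0.1624 0.157 0.196 76.3
brass [509, 196, 12, 59, 214] mean [ 0.5237 -0.5888  0.0143] zp [0.002 0.013 0.029] rect 0.52 -0.5883 0.137 0.006 0.9
brass [250, 221, 17, 8, 93] mean [0.5139 0.0171 0.0074] zp [-0.001  0.009  0.013] rect 0.5149 0.0178 0.016 0.036 7.9
brass [195, 225, 38, 12, 238] mean [0.4979 0.121  0.0078] zp [-0.002  0.009  0.013] rect 0.499 0.1209 0.016 0.086 8.8
brass [138, 233, 38, 11, 219] mean [0.4785 0.2467 0.0077] zp [-0.002  0.009  0.013] rect 0.4792 0.2479 0.016 0.085 8.4
brass [107, 240, 14, 8, 64] mean [0.4633 0.3468 0.0076] zp [-0.002  0.009  0.014] rect 0.4641 0.3466 0.015 0.032 7.7
brass [211, 276, 31, 18, 156] mean [
[... 4988 characters left out ...]
h [403, 206, 37, 62, 1565] mean [0.5387 0.3065 0.0364] zp [0.013 0.032 0.062] rect 0.5277 0.3101 0.142 0.065 8.6
high [141, 236, 60, 48, 859] mean [ 0.6674 -0.2206  0.0151] zp [0.012 0.015 0.02 ] rect 0.6696 -0.2183 0.128 0.127 59.4
high [6, 244, 56, 74, 2213] mean [ 0.8415 -0.4287  0.1053] zp [0.018 0.112 0.191] rect 0.8362 -0.4359 0.053 0.07 50.8
high [400, 276, 52, 41, 1177] mean [0.6898 0.3076 0.0391] zp [0.014 0.04  0.06 ] rect 0.6805 0.3117 0.068 0.097 47.6
high [465, 327, 65, 71, 3203] mean [0.8497 0.4314 0.0942] zp [0.017 0.112 0.123] rect 0.8359 0.4393 0.088 0.086 10.7
high [65, 343, 378, 76, 5247] mean [0.9222 0.0154 0.0277] zp [0.013 0.03  0.033] rect 0.9198 0.0002 0.023 0.699 0.1
```

Emit:
servo_tool(
  motion=[
    [[0,0,0],-0.123],
    [[0,0,0],-0.123],
    [[0,0,0],-0.123],
    [[0,0,0],-0.123],
    [[0,0,0],-0.123],
    [[-0.029,-0.0306,0],0],
    [[-0.029,-0.0306,0],0],
    [[-0.029,-0.0306,0],0],
    [[-0.029,-0.0306,0],0],
    [[-0.029,-0.0306,0],0],
  ],
  fingers=255,
)

```text
clock: 0.93
tcp_pos: [0.4563, 0.4518, 0.2051]
orientation: [-3.141, -0.001, -2.99]
ft_force: [-0.0, 0.2, 0.7]
grip_width: 0.328
```

```bash
cat >> h.py <<'E'
from scipy.spatial.transform import Rotation as Rn
U=np.array([np.cos(.152),np.sin(.152),0])
G={1:np.array([.574,.0647,0]),2:np.array([.5553,.1875,0]),3:np.array([.537,.312,0])}
def hook(i,off=-.0565,z=.037): return G[i]+off*U+[0,0,z]
def rem(P,yaw):
    o=robot.get_obs(); R=Rn.from_euler("xyz",o["orientation"]).as_matrix()
    print("t",round(float(o["clock"]),2),"tcp",o["tcp_pos"].round(4),"rpy",o["orientation"].round(4),"F",o["ft_force"].round(2),"grip",round(float(o["grip_width"]),3))
    print("shift tool",(R.T@(P-o["tcp_pos"])).round(4),"turn",round(-float((yaw-o["orientation"][2]+np.pi)%(2*np.pi)-np.pi),4))
E
python3 -c "
from h import *
rem(hook(3),3.293);print(robot.get_obs()['q'])"
```

```text
t 0.93 tcp [0.4563 0.4518 0.2051] rpy [-3.141e+00 -6.000e-04 -2.990e+00] F [-0.04  0.23  0.65] grip 0.328
shift tool [-0.0023 -0.1503  0.1682] turn 0.0002
[-0.7463647   0.61936915 -0.13082483  1.53734081  0.09067842  0.99170162
  0.81948344]
```

Emit:
servo_tool(
  motion=[
    [[-0.0006,-0.0375,0],0],
    [[-0.0006,-0.0375,0],0],
    [[-0.0006,-0.0375,0],0],
    [[-0.0005,-0.0378,0],0],
    [[0,0,0.025],0],
    [[0,0,0.025],0],
    [[0,0,0.025],0],
    [[0,0,0.025],0],
    [[0,0,0],0],
    [[0,0,0],0],
  ],
)

```text
clock: 1.77
tcp_pos: [0.4792, 0.3046, 0.1045]
orientation: [-3.14, -0.003, -2.99]
ft_force: [0.1, 0.4, -0.1]
grip_width: 0.007
```

```bash
python3 -c "
from h import *
rem(hook(3),3.293)
p,d=robot.read_camera('scene');cv2.imwrite('pics/a1.png',cv2.resize(cv2.cvtColor(p,cv2.COLOR_RGB2BGR)[150:290,270:470],None,fx=4,fy=4))"
```

```text
t 1.77 tcp [0.4792 0.3046 0.1045] rpy [-3.1402e+00 -3.0000e-03 -2.9903e+00] F [ 0.1   0.35 -0.1 ] grip 0.007
shift tool [-0.002  -0.0013  0.0675] turn -0.0001
```

View pics/a1.png

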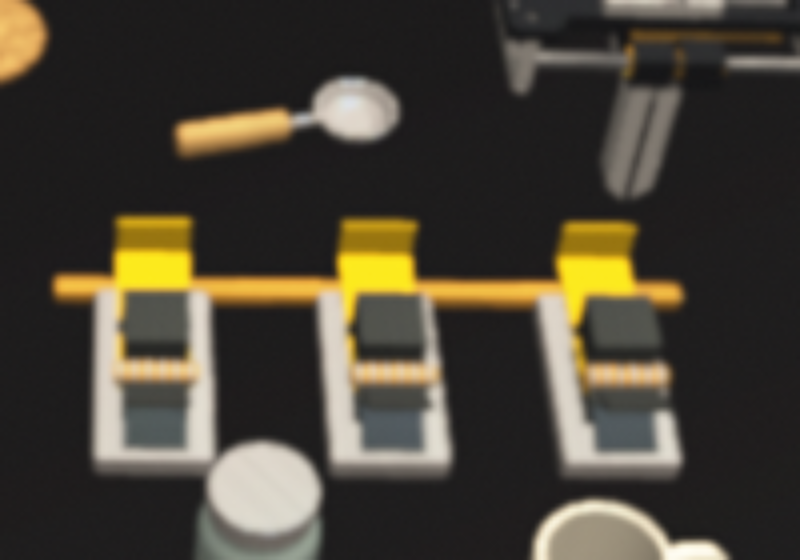

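The picture shows the shut fingertips above clip 3, with the lips near (153,235), (378,235) and (597,240) in the crop. I lower the fingertips now.

Emit:
servo_tool(
  motion=[
    [[-0.002,-0.001,0.0175],0],
    [[0,0,0.02],0],
    [[0,0,0.015],0],
    [[0,0,0.01],0],
    [[0,0,0.005],0],
    [[0,0,0],0],
    [[0,0,0],0],
  ],
)

```text
clock: 2.4
tcp_pos: [0.4829, 0.305, 0.0389]
orientation: [3.141, 0.001, -2.99]
ft_force: [-0.5, 0.1, -0.3]
grip_width: 0.005
```

Emit:
servo_tool(
  motion=[
    [[0.002,0,0],0],
    [[0.002,0,0],0],
    [[0,0,0],0],
    [[0,0,0],0],
  ],
)

```text
clock: 2.73
tcp_pos: [0.4783, 0.3041, 0.0385]
orientation: [3.141, 0.001, -2.99]
ft_force: [0.4, -0.6, -0.1]
grip_width: 0.003
```

Emit:
servo_tool(
  motion=[
    [[0.002,0,0],0],
    [[0.002,0,0],0],
    [[0,0,0],0],
    [[0,0,0],0],
  ],
)

```text
clock: 3.07
tcp_pos: [0.4742, 0.3033, 0.038]
orientation: [-3.142, -0.0, -2.99]
ft_force: [0.5, 0.1, 0.4]
grip_width: 0.003
```

Emit:
servo_tool(
  motion=[
    [[0.001,0,0],0],
    [[0.001,0,0],0],
    [[0,0,0],0],
    [[0,0,0],0],
  ],
)

```text
clock: 3.4
tcp_pos: [0.4732, 0.3032, 0.038]
orientation: [3.141, 0.001, -2.991]
ft_force: [3.9, 0.1, -1.7]
grip_width: 0.005
```

Emit:
servo_tool(
  motion=[
    [[0.001,0,0],0],
    [[0.001,0,0],0],
    [[0,0,0],0],
    [[0,0,0],0],
  ],
)

```text
clock: 3.73
tcp_pos: [0.4708, 0.3028, 0.038]
orientation: [3.141, 0.001, -2.991]
ft_force: [4.1, 0.8, -2.4]
grip_width: 0.004
```

Emit:
servo_tool(
  motion=[
    [[0.001,0,0],0],
    [[0.001,0,0],0],
    [[0,0,0],0],
    [[0,0,0],0],
  ],
)

```text
clock: 4.07
tcp_pos: [0.4694, 0.3027, 0.0381]
orientation: [3.141, 0.002, -2.991]
ft_force: [5.1, 0.6, -3.5]
grip_width: 0.006
```

Emit:
servo_tool(
  motion=[
    [[0.001,0,0],0],
    [[0.0005,0,0],0],
    [[0,0,0],0],
    [[0,0,0],0],
  ],
)

```text
clock: 4.4
tcp_pos: [0.4687, 0.3026, 0.0381]
orientation: [3.141, 0.003, -2.991]
ft_force: [7.7, 1.4, -5.4]
grip_width: 0.005
```

Force climbs to 7.7 N in under 5 mm, so clip 3 behaves like a sound clip. I release it and go to clip 2.

Emit:
servo_tool(
  motion=[
    [[-0.003,0,0],0],
    [[-0.004,0,0],0],
    [[-0.005,0,0],0],
    [[0,0,-0.02],0],
    [[0,0,-0.03],0],
    [[0,0,0],0],
  ],
)

```text
clock: 4.9
tcp_pos: [0.4805, 0.3056, 0.0919]
orientation: [3.139, 0.005, -2.99]
ft_force: [-0.2, 0.8, 0.3]
grip_width: 0.006
```

```bash
python3 -c "
from h import *
rem(hook(2,-.0615,.038),3.293)"
```

```text
t 4.9 tcp [0.4805 0.3056 0.0919] rpy [ 3.1388  0.0045 -2.9903] F [-0.16  0.77  0.26] grip 0.006
shift tool [ 0.0056 -0.1283  0.0535] turn -0.0001
```

Emit:
servo_tool(
  motion=[
    [[0.0035,-0.032,0],0],
    [[0,-0.032,0],0],
    [[0,-0.032,0],0],
    [[0,-0.032,0],0],
    [[0,0,0],0],
    [[0,0,0.02],0],
    [[0,0,0.02],0],
    [[0,0,0.013],0],
    [[0,0,0],0],
    [[0,0,0],0],
  ],
)

```text
clock: 5.73
tcp_pos: [0.4937, 0.1771, 0.0344]
orientation: [-3.141, -0.002, -2.99]
ft_force: [-0.8, -0.4, 0.1]
grip_width: 0.006
```

Emit:
servo_tool(
  motion=[
    [[0.001,0,0],0],
    [[0.001,0,0],0],
    [[0,0,0],0],
    [[0,0,0],0],
  ],
)

```text
clock: 6.07
tcp_pos: [0.4932, 0.1771, 0.0357]
orientation: [3.141, 0.002, -2.99]
ft_force: [0.8, 1.2, 0.6]
grip_width: 0.005
```

Emit:
servo_tool(
  motion=[
    [[0.001,0,0],0],
    [[0.001,0,0],0],
    [[0,0,0],0],
    [[0,0,0],0],
  ],
)

```text
clock: 6.4
tcp_pos: [0.492, 0.1769, 0.0356]
orientation: [3.141, 0.003, -2.99]
ft_force: [3.3, 1.3, 1.9]
grip_width: 0.007
```

Emit:
servo_tool(
  motion=[
    [[0.001,0,0],0],
    [[0.001,0,0],0],
    [[0,0,0],0],
    [[0,0,0],0],
  ],
)

```text
clock: 6.73
tcp_pos: [0.4904, 0.1766, 0.0355]
orientation: [3.141, 0.003, -2.991]
ft_force: [6.2, 1.0, 4.2]
grip_width: 0.005
```

Emit:
servo_tool(
  motion=[
    [[0.001,0,0],0],
    [[0.0005,0,0],0],
    [[0,0,0],0],
    [[0,0,0],0],
  ],
)

```text
clock: 7.07
tcp_pos: [0.4897, 0.1766, 0.0356]
orientation: [3.14, 0.005, -2.991]
ft_force: [7.3, 1.9, 1.3]
grip_width: 0.003
```

Emit:
servo_tool(
  motion=[
    [[0.001,0,0],0],
    [[0,0,0],0],
    [[0,0,0],0],
    [[0,0,0],0],
  ],
)

```text
clock: 7.4
tcp_pos: [0.4886, 0.1764, 0.0356]
orientation: [3.14, 0.005, -2.991]
ft_force: [6.7, 1.0, 3.3]
grip_width: 0.001
```

Emit:
servo_tool(
  motion=[
    [[0.001,0,0],0],
    [[0,0,0],0],
    [[0,0,0],0],
    [[0,0,0],0],
  ],
)

```text
clock: 7.73
tcp_pos: [0.4878, 0.1763, 0.0356]
orientation: [3.14, 0.005, -2.991]
ft_force: [7.1, 2.5, 1.8]
grip_width: 0.004
```

Emit:
servo_tool(
  motion=[
    [[0.001,0,0],0],
    [[0,0,0],0],
    [[0,0,0],0],
    [[0,0,0],0],
  ],
)

```text
clock: 8.07
tcp_pos: [0.4873, 0.1762, 0.0356]
orientation: [3.14, 0.006, -2.991]
ft_force: [7.8, 1.0, 2.1]
grip_width: 0.005
```

Clip 2 also resists well above 3 N and is still rising. I release it and test clip 1.

Emit:
servo_tool(
  motion=[
    [[-0.003,0,0],0],
    [[-0.004,0,0],0],
    [[-0.005,0,0],0],
    [[0,0,-0.02],0],
    [[0,0,-0.03],0],
    [[0,0,0],0],
  ],
)

```text
clock: 8.57
tcp_pos: [0.4972, 0.1776, 0.088]
orientation: [3.141, 0.003, -2.991]
ft_force: [1.4, 0.5, -0.6]
grip_width: 0.008
```

```bash
python3 -c "
from h import *
rem(hook(1,-.0595,.038),3.293)"
```

```text
t 8.57 tcp [0.4972 0.1776 0.088 ] rpy [ 3.1409e+00  2.7000e-03 -2.9905e+00] F [ 1.44  0.51 -0.64] grip 0.008
shift tool [ 0.0007 -0.1233  0.0499] turn -0.0003
```

Emit:
servo_tool(
  motion=[
    [[0.0005,-0.0308,0],0],
    [[0,-0.0308,0],0],
    [[0,-0.0308,0],0],
    [[0,-0.0308,0],0],
    [[0,0,0],0],
    [[0,0,0.02],0],
    [[0,0,0.02],0],
    [[0,0,0.01],0],
    [[0,0,0],0],
    [[0,0,0],0],
  ],
)

```text
clock: 9.4
tcp_pos: [0.513, 0.0555, 0.0344]
orientation: [3.142, -0.003, -2.99]
ft_force: [-0.1, 0.6, 0.2]
grip_width: 0.002
```

Emit:
servo_tool(
  motion=[
    [[0.002,0,0],0],
    [[0.002,0,0],0],
    [[0,0,0],0],
    [[0,0,0],0],
  ],
)

```text
clock: 9.73
tcp_pos: [0.5112, 0.0552, 0.0357]
orientation: [3.141, 0.002, -2.99]
ft_force: [1.6, 1.3, -1.2]
grip_width: 0.005
```

Emit:
servo_tool(
  motion=[
    [[0.001,0,0],0],
    [[0.001,0,0],0],
    [[0,0,0],0],
    [[0,0,0],0],
  ],
)

```text
clock: 10.07
tcp_pos: [0.5089, 0.0547, 0.0354]
orientation: [3.141, 0.001, -2.99]
ft_force: [2.7, 1.6, 2.0]
grip_width: 0.0
```

Emit:
servo_tool(
  motion=[
    [[0.001,0,0],0],
    [[0.001,0,0],0],
    [[0,0,0],0],
    [[0,0,0],0],
  ],
)

```text
clock: 10.4
tcp_pos: [0.5061, 0.054, 0.035]
orientation: [3.142, -0.0, -2.99]
ft_force: [2.6, 0.5, 2.0]
grip_width: 0.006
```

Emit:
servo_tool(
  motion=[
    [[0.001,0,0],0],
    [[0.001,0,0],0],
    [[0,0,0],0],
    [[0,0,0],0],
  ],
)

```text
clock: 10.73
tcp_pos: [0.5039, 0.0537, 0.0349]
orientation: [-3.142, -0.001, -2.99]
ft_force: [2.7, 0.5, 1.7]
grip_width: 0.004
```

Steady 2.7 N over about 7 mm: clip 1 is the weak one. I draw it out.

Emit:
servo_tool(
  motion=[
    [[0.002,0,0],0],
    [[0.002,0,0],0],
    [[0.002,0,0],0],
    [[0.002,0,0],0],
    [[0.002,0,0],0],
    [[0,0,0],0],
  ],
)

```text
clock: 11.23
tcp_pos: [0.4935, 0.0521, 0.0349]
orientation: [-3.141, -0.001, -2.991]
ft_force: [2.1, 0.9, 0.7]
grip_width: 0.007
```

Emit:
servo_tool(
  motion=[
    [[0.002,0,0],0],
    [[0.002,0,0],0],
    [[0.002,0,0],0],
    [[0.002,0,0],0],
    [[0.001,0,0],0],
    [[0,0,0],0],
    [[0,0,0],0],
  ],
)

```text
clock: 11.82
tcp_pos: [0.4849, 0.0508, 0.0349]
orientation: [-3.141, -0.001, -2.99]
ft_force: [2.3, 1.1, 0.3]
grip_width: 0.007
```

Emit:
servo_tool(
  motion=[
    [[-0.004,0,0],0],
    [[-0.006,0,0],0],
    [[0,0,-0.02],0],
    [[0,0,-0.03],0],
    [[0,0,-0.03],0],
    [[0.03,0,-0.03],0],
    [[0.04,0,-0.03],0],
    [[0.04,0,0],0],
    [[0,0,0],0],
  ],
  fingers=0,
)

```text
clock: 12.57
tcp_pos: [0.3834, 0.0345, 0.1693]
orientation: [-3.14, -0.011, -2.991]
ft_force: [-0.5, -0.1, -0.4]
grip_width: 0.607
```

Run:
```python
from h import *
for n in("top","scene"):
    p,d=robot.read_camera(n);W=cloud(n,d);x,y,z=W[...,0],W[...,1],W[...,2]
    cv2.imwrite(f"pics/b_{n}.png",cv2.cvtColor(p,cv2.COLOR_RGB2BGR))
    V=p.max(-1)
    m=(d>0)&(abs(z-.06)<.006)&(x>.45)&(x<.65)&(y>0)&(y<.4)&(V<100)
    k,l,s,c=cv2.connectedComponentsWithStats(m.astype(np.uint8))
    for i in range(1,k):
        if s[i,4]>120:
            r=cv2.minAreaRect(W[l==i][:,:2].astype(np.float32));print(n,np.round(r[0],4),np.round(r[1],3),round(r[2],1))
rem(hook(1,0,.12),3.293)
```

```text
top [0.5724 0.0661] [0.036 0.033] 8.6
top [0.552  0.1877] [0.036 0.034] 8.9
top [0.5329 0.3119] [0.036 0.038] 8.5
scene [0.5751 0.0637] [0.036 0.034] 7.3
scene [0.5554 0.1867] [0.036 0.033] 8.2
scene [0.5361 0.3115] [0.037 0.038] 6.6
t 12.67 tcp [0.3921 0.0364 0.1697] rpy [-3.1411e+00 -1.5000e-03 -2.9907e+00] F [ 0.55  0.25 -0.45] grip 0.69
shift tool [-0.1842  0.0007  0.0494] turn -0.0005
```

View pics/b_top.png

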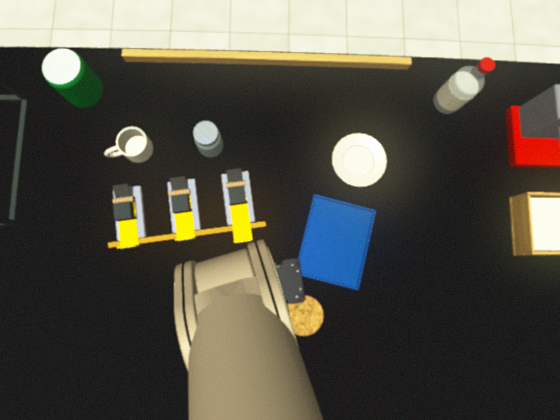

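View pics/b_scene.png

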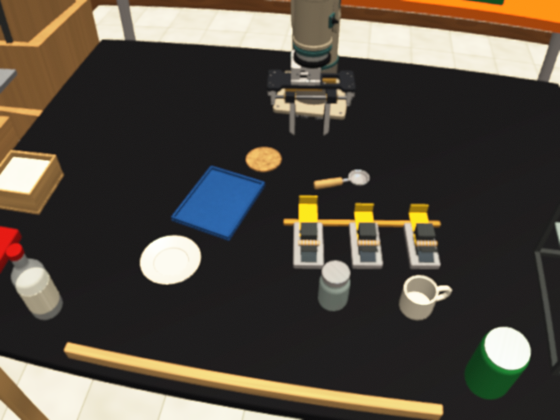

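The pictures show clip 1's tag drawn well past the rail (top view (240,225)). The other tags look home and the bystanders are unmoved. Now I move over clip 1 and grasp it.

Emit:
servo_tool(
  motion=[
    [[-0.036,0,0],0],
    [[-0.037,0,0],0],
    [[-0.037,0,0],0],
    [[-0.037,0.0007,0],0],
    [[-0.037,0,0],0],
    [[0,0,0],0],
    [[0,0,0.03],0],
    [[0,0,0.03],0],
    [[0,0,0],0],
    [[0,0,0],0],
  ],
)

```text
clock: 13.5
tcp_pos: [0.5745, 0.0652, 0.1078]
orientation: [3.141, -0.004, -2.99]
ft_force: [-0.1, -0.5, -0.1]
grip_width: 1.0
```

```bash
python3 -c "
from h import *
rem(hook(1,0,.027),3.293)"
```

```text
t 13.5 tcp [0.5745 0.0652 0.1078] rpy [ 3.1415 -0.0044 -2.9903] F [-0.05 -0.48 -0.15] grip 1.0
shift tool [ 0.0002 -0.0005  0.0808] turn -0.0001
```

Emit:
servo_tool(
  motion=[
    [[0,0,0.025],0],
    [[0,0,0.025],0],
    [[0,0,0.02],0],
    [[0,0,0.01],0],
    [[0,0,0],0],
    [[0,0,0],0],
  ],
)

```text
clock: 14.0
tcp_pos: [0.5764, 0.0656, 0.0304]
orientation: [3.142, 0.001, -2.99]
ft_force: [-0.2, -0.6, -0.1]
grip_width: 0.998
```

Emit:
servo_tool(
  motion=[
    [[0,0,0],0],
    [[0,0,0],0],
    [[0,0,0],0],
    [[0,0,0],0],
    [[0,0,0],0],
    [[0,0,0],0],
    [[0,0,0],0],
    [[0,0,0],0],
    [[0,0,0],0],
    [[0,0,0],0],
  ],
  fingers=255,
)

```text
clock: 14.83
tcp_pos: [0.5755, 0.0655, 0.0294]
orientation: [3.141, -0.0, -2.99]
ft_force: [-0.6, -0.1, -0.3]
grip_width: 0.383
```

Emit:
servo_tool(
  motion=[
    [[0,0,-0.005],0],
    [[0,0,-0.01],0],
    [[0,0,-0.015],0],
    [[0,0,-0.02],0],
    [[0,0,-0.015],0],
    [[0,0,-0.005],0],
    [[0,0,0],0],
    [[0,0,0],0],
  ],
)

```text
clock: 15.5
tcp_pos: [0.5747, 0.0651, 0.099]
orientation: [-3.141, -0.001, -2.99]
ft_force: [-0.6, -0.3, -9.8]
grip_width: 0.384
```

```bash
python3 -c "
from h import *
rem(np.array([.477,-.162,.1]),3.293-.39)"
```

```text
t 15.5 tcp [0.5747 0.0651 0.099 ] rpy [-3.1415e+00 -1.5000e-03 -2.9905e+00] F [-0.55 -0.31 -9.78] grip 0.384
shift tool [ 0.1307 -0.2098 -0.0008] turn 0.3897
```

Emit:
servo_tool(
  motion=[
    [[0.006,-0.01,0],0],
    [[0.011,-0.018,0],0],
    [[0.015,-0.024,0],0],
    [[0.017,-0.027,0],0],
    [[0.017,-0.027,0],0],
    [[0.017,-0.027,0],0],
    [[0.017,-0.027,0],0],
    [[0.015,-0.024,0],0],
    [[0.011,-0.017,0],0],
    [[0.005,-0.009,0],0],
  ],
)

```text
clock: 16.33
tcp_pos: [0.4735, -0.1663, 0.0984]
orientation: [-3.141, -0.005, -2.996]
ft_force: [-0.2, -0.0, -10.0]
grip_width: 0.382
```

Emit:
servo_tool(
  motion=[
    [[0,0,0],0.06],
    [[0,0,0],0.09],
    [[0,0,0],0.09],
    [[0,0,0],0.09],
    [[0,0,0],0.06],
    [[0,0,0],0],
    [[0,0,0],0],
  ],
)

```text
clock: 16.92
tcp_pos: [0.4772, -0.1615, 0.0989]
orientation: [3.141, -0.001, 2.905]
ft_force: [-0.1, -0.1, -8.7]
grip_width: 0.379
```

Run:
```python
from h import *
rem(np.array([.477,-.162,.036]),3.293-.39)
p,d=robot.read_camera('scene');cv2.imwrite('pics/c1.png',cv2.resize(cv2.cvtColor(p,cv2.COLOR_RGB2BGR)[110:310,120:400],None,fx=2.8,fy=2.8))
```

```text
t 16.92 tcp [ 0.4772 -0.1615  0.0989] rpy [ 3.1415e+00 -1.2000e-03  2.9053e+00] F [-0.09 -0.09 -8.7 ] grip 0.379
shift tool [ 0.     -0.0005  0.0629] turn 0.0023
```

View pics/c1.png

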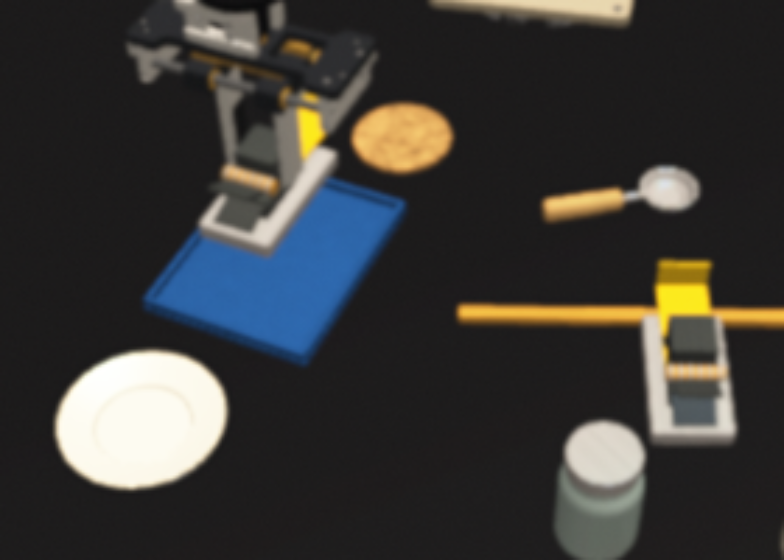

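The clip hangs level over the tray, aligned with it. I lower it.

Emit:
servo_tool(
  motion=[
    [[0,0,0.01],0],
    [[0,0,0.015],0],
    [[0,0,0.015],0],
    [[0,0,0.01],0],
    [[0,0,0.005],0],
    [[0,0,0.002],0],
    [[0,0,0.002],0],
    [[0,0,0.002],0],
    [[0,0,0],0],
    [[0,0,0],0],
  ],
)

```text
clock: 17.8
tcp_pos: [0.478, -0.1621, 0.0388]
orientation: [-3.142, 0.001, 2.903]
ft_force: [-0.2, -0.0, -9.2]
grip_width: 0.383
```

Emit:
servo_tool(
  motion=[
    [[0,0,0.001],0],
    [[0,0,0.001],0],
    [[0,0,0.001],0],
    [[0,0,0],0],
    [[0,0,0],0],
  ],
)

```text
clock: 18.22
tcp_pos: [0.4776, -0.162, 0.0354]
orientation: [3.142, -0.0, 2.903]
ft_force: [0.3, 0.2, -9.0]
grip_width: 0.38
```

Emit:
servo_tool(
  motion=[
    [[0,0,0.001],0],
    [[0,0,0.0005],0],
    [[0,0,0],0],
    [[0,0,0],0],
    [[0,0,0],0],
  ],
)

```text
clock: 18.63
tcp_pos: [0.478, -0.162, 0.0344]
orientation: [-3.142, 0.001, 2.903]
ft_force: [-0.3, 0.1, 2.2]
grip_width: 0.384
```

Seated: the load has gone off the wrist. I open and retreat.

Emit:
servo_tool(
  motion=[
    [[0,0,0],0],
    [[0,0,0],0],
    [[0,0,0],0],
    [[0,0,0],0],
    [[0,0,0],0],
    [[0,0,0],0],
    [[0,0,0],0],
    [[0,0,0],0],
    [[0,0,0],0],
    [[0,0,0],0],
  ],
  fingers=0,
)

```text
clock: 19.47
tcp_pos: [0.4776, -0.1619, 0.0339]
orientation: [3.142, -0.0, 2.903]
ft_force: [-0.0, -0.4, -0.6]
grip_width: 1.002
```

Emit:
servo_tool(
  motion=[
    [[0,0,-0.005],0],
    [[0,0,-0.015],0],
    [[0,0,-0.025],0],
    [[0,0,-0.03],0],
    [[0,0,-0.03],0],
    [[0,0,-0.03],0],
    [[0,0,-0.03],0],
    [[0,0,0],0],
  ],
)

```text
clock: 20.13
tcp_pos: [0.4811, -0.163, 0.2046]
orientation: [-3.141, 0.01, 2.903]
ft_force: [0.6, 0.3, 0.1]
grip_width: 0.999
```

Emit:
servo_tool(
  motion=[
    [[0,0.03,0],0],
    [[0,-0.03,-0.01],0],
    [[0,-0.035,0],0],
    [[0,-0.035,0],0],
    [[0,-0.035,0],0],
    [[0,-0.035,0],0],
    [[0,-0.035,0],0],
    [[0,0,0],0],
    [[0,0,0],0],
  ],
)

```text
clock: 20.88
tcp_pos: [0.4347, -0.334, 0.2084]
orientation: [-3.141, -0.001, 2.898]
ft_force: [0.5, 1.0, -0.2]
grip_width: 0.997
```

Run:
```python
from h import *
rem(np.array([.477,-.162,.036]),3.293-.39)
T=np.array([.477,-.162]);a=np.radians(-13.7);R=np.array([[np.cos(a),-np.sin(a)],[np.sin(a),np.cos(a)]])
for n in("top","scene"):
    p,d=robot.read_camera(n);W=cloud(n,d);x,y,z=W[...,0],W[...,1],W[...,2]
    cv2.imwrite(f"pics/d_{n}.png",cv2.cvtColor(p,cv2.COLOR_RGB2BGR))
    hsv=cv2.cvtColor(p,cv2.COLOR_RGB2HSV);H,S,V=[hsv[...,i] for i in range(3)]
    for nm,m in(("block",(z>.056)&(z<.072)&(V<100)),("yel",(H>=24)&(H<34)&(S>200)&(V>120))):
        m=m&(d>0)&(x>.35)&(x<.65)&(y>-.25)&(y<.4)
        k,l,s,c=cv2.connectedComponentsWithStats(m.astype(np.uint8))
        for i in range(1,k):
            if s[i,4]>60:
                q=W[l==i];r=cv2.minAreaRect(q[:,:2].astype(np.float32));print(n,nm,np.round(r[0],4),np.round(r[1],3),round(r[2],1),"z",np.percentile(q[:,2],[5,50,95]).round(4),"tray",(R.T@(np.array(r[0])-T)).round(3))
```

```text
t 20.88 tcp [ 0.4347 -0.334   0.2084] rpy [-3.1413e+00 -1.1000e-03  2.8979e+00] F [ 0.46  1.   -0.23] grip 0.997
shift tool [0.0003 0.1772 0.1723] turn -0.0051
top block [0.5522 0.1879] [0.036 0.034] 9.3 z [0.0577 0.0606 0.0629] tray [-0.01   0.358]
top block [0.5327 0.3119] [0.036 0.038] 8.4 z [0.0579 0.0605 0.063 ] tray [-0.058  0.474]
top block [ 0.5245 -0.1715] [0.031 0.017] 73.9 z [0.0567 0.0597 0.0632] tray [0.048 0.002]
top block [ 0.4756 -0.1592] [0.033 0.035] 76.6 z [0.0623 0.0654 0.0677] tray [-0.002  0.002]
top yel [0.5046 0.1856] [0.061 0.048] 8.8 z [0.0282 0.031  0.0459] tray [-0.056  0.344]
top yel [0.4844 0.3138] [0.06  0.058] 10.1 z [0.0275 0.0312 0.0457] tray [-0.105  0.464]
top yel [ 0.4161 -0.1518] [0.05  0.084] 76.2 z [0.0331 0.036  0.0393] tray [-0.062 -0.005]
scene block [ 0.4765 -0.1617] [0.036 0.039] 74.8 z [0.0572 0.0661 0.0696] tray [-0.001  0.   ]
scene block [0.5551 0.1864] [0.036 0.033] 10.7 z [0.0574 0.0609 0.0635] tray [-0.007  0.357]
scene block [0.5358 0.3115] [0.038 0.038] 8.4 z [0.0571 0.0604 0.0631] tray [-0.055  0.474]
scene yel [ 0.4143 -0.1477] [0.039 0.074] 76.8 z [0.0346 0.0373 0.0406] tray [-0.064 -0.001]
scene yel [0.4987 0.1797] [0.046 0.042] 17.3 z [0.0289 0.0319 0.035 ] tray [-0.06   0.337]
scene yel [0.482  0.3043] [0.048 0.039] 11.6 z [0.0289 0.0315 0.0342] tray [-0.106  0.454]
```

View pics/d_top.png

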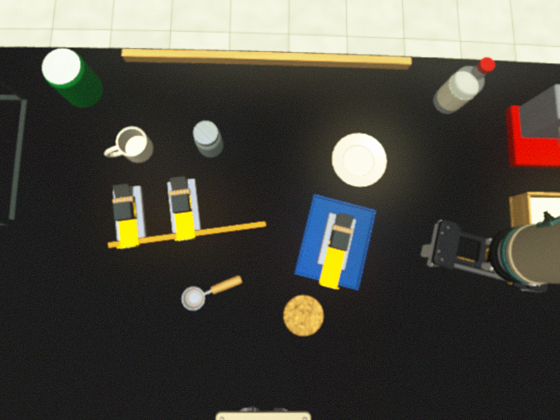

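View pics/d_scene.png

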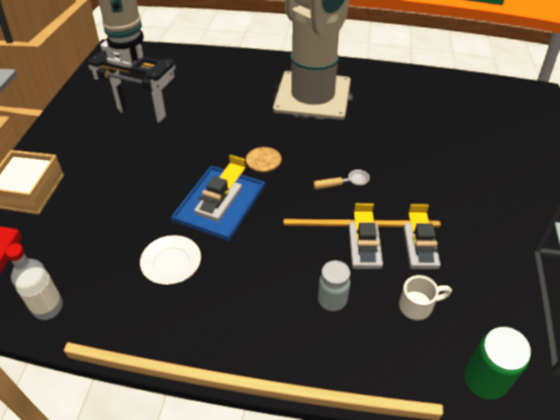

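Clip 1 sits flat in the tray: its block top is at 65.5 mm, as expected on a 5 mm floor, and within 2 mm of the tray centre. Its tag is about 27 mm out, the other two are in place, and the gripper is clear.

```bash
python3 -c "
from bench import robot
print(robot.close_job())"
```

```text
the job is handed in; nothing more can be done
None
```

The job is handed in at about 21 s of the 61 s allowed. The weak clip is clip 1, and it now stands in the blue tray with its tag drawn out. `close_job` gives no verdict, so the results below come from my own measurements.

**Finding the weak clip:**
- I pulled all three lips with shut fingertips.
- Clips 3 and 2 climbed to about 7.7 N within roughly 5 mm, so I released both.
- Clip 2's rise was less clean, levelling off around 7 N, but still well above the weak clip's 3 N.
- Clip 1 slid at a steady 2–3 N, and I drew it out about 26 mm at the rail.

**Placing it:** I gripped clip 1 by its block, carried it to the tray, turned it to the tray's axes and lowered it until the load left the wrist.

**Last checks, both cameras:**
- **Clip 1:** it is within about 2 mm of the tray centre. Its block top is at 65–66 mm, which matches sitting flat on the 5 mm floor. Its tag is about 27 mm out.
- **Clips 2 and 3:** both stand upright, within about 2 mm of where they began, with their tags about 2–4 mm out.
- **Bystanders:** none looks moved in the pictures.
- **Gripper:** it is open and clear at 0.2 m height. The force reading is within about 1 N of zero, which is its noise.

The two cameras disagreed by 2–3 mm in x, close to the stated calibration error, and no check failed.

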